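# Put the terminal block away in the organiser's sloping top tier

### The arm

A 6-joint arm with a two-finger parallel gripper is mounted at the origin on the work surface. World frame = base frame: x ahead of the robot, y to its left, z up, the work surface at z = 0. Lengths are in m, angles in rad, forces in N, time in s.
With the tool pointing down it reaches from about 0.25 to 0.725 m from the base axis. Payload 4 kg.
Tool frame: the origin (TCP) lies on the front face of the gripper's body, between the roots of the fingers; the fingertips stand 73 mm ahead of it and the grasp point (between the pads) lies 54 mm ahead of it; z points along the fingers, y is the line along which they close (so a half turn about z gives the same grasp; the last joint's range is limited). The gripper opens to 85 mm and grips with 20 to 120 N. Pads are 22 mm wide; open, the fingers measure 114 mm over their backs; the gripper's body (76 mm by 85 mm) begins 54 mm behind the grasp point. The pads swing forward as they close: fully open they stand 13 mm farther back than shut.
Start: joints at [0, 0.241, 0.005, 1.335, 0, 1.571], TCP at [0.5, -0, 0.304] pointing down, gripper open.
Joint ranges: [-2.72, 2.72], [-1.05, 1.87], [-1.09, 1.28], [-1.99, 2.15], [-1.42, 1.44], [-3.14, 3.14]. Speed limits (rad/s): [2.79, 2.79, 3.14, 3.14, 3.14, 3.14].

### API

Orientations are given as a unit quaternion [x, y, z, w].
In Python, from workcell import bot gives the robot as it stands. The module is installed in compiled form; this text tells all that it offers.
- The arm moves only by the tool step_arm, never from a script. Its argument "rows" is a list of rows, each a list of 2 entries, a list of its own where there are three numbers: the shift along the tool's x, y, z in mm, then the turn about the tool's z in degrees. A call has 1 to 12 rows; each row is the pose to reach, as a shift and turn from the pose commanded when the call began, along the tool's axes at that moment; what a row does not reach only later rows make up. A row lasts 1/8 s, in which the tool goes at most 62.5 mm and 10.7 degrees, less where a joint would pass 70% of its speed; a pose out of reach is approached as far as the arm can. A call with a gripper value outside its range is refused whole. "claw" is the gripper's target within -1 to 1 (shut at 1, half-way at 0, fully open at -1), set as the call begins (left out, the last holds). The fingers move at their own pace and stop on an object; the grip force is fixed at half the most. Time passes only in rows, so rows that repeat a pose let the fingers close. It gives the time, the measured TCP pose, the force, the opening and the grip force at its end, in the units of the state.
- bot.get_obs(): the state, without advancing time (a new reading comes with each control period).
- bot.camera(name): name is "scene" or "side" or "wrist"; returns (picture, depth): 400x640x3 uint8, red, green, blue; 400x640 float32, m along the optical axis (not along the pixel's ray), 0 where there is no reading.
- bot.camera_params(name): a dict with "fx", "fy", "cx", "cy" (pixels), "D" ([k1, k2, p1, p2, k3] as OpenCV has them; the pictures are not rectified), "pose" (4x4, takes a point from camera to world coordinates). Camera axes: x right, y up, looking along -z (the intrinsics and any distortion apply to the point x, -y, -z); pixel columns grow to the right and rows downward; lengths in m; the calibration is good to about 2 mm. A picture is of the moment at which its call begins: read the wrist's pose just before it. camera_params takes no time and is no camera call; for the wrist camera it gives the pose at the moment of the call.
- bot.job_done(): hands the job in; it is judged then, once.
Trained networks look in the newest picture that a camera, given by its name, has taken for a name from the list of things; names that differ only in an ending like _2 or _b are one class to them, and where a whole thing is asked for, a point or a joint stands for the part that bears it (a point fixed in the world has none). Each returns a list of dicts, best first, with "score" (0 to 1); they miss things now and then, are a little off and sometimes report something else, mostly with a low value. They report only what shows in the picture. A call takes as long as a camera call. They do not tell look-alikes from the thing itself.
- bot.trace(target, camera): "pixels" (400x640 bool, what is visible of it) and "uv" ([column, row] in pixels, amid what is visible of it).
The state is a dict: "clock": time; "joint_pos": joint angles; "joint_vel": joint speeds; "tau": joint torques, N m; "eef_pos": TCP position; "tool_rot": TCP orientation; "ft_force": force on the tool from outside, world axes, zero at the start; "ft_torque": the same for the moment, N m; "grip_width": finger opening in m; "grasp_force": force on a finger pad.
Only numpy, scipy, OpenCV 4.12 (cv2) and the standard library are available. Lean on these libraries where they do the work, as an engineer would, in place of code of your own. Each camera call takes 0.05 s, during which the arm holds its last target. There are 200 camera calls.

### The job

Put the white porcelain terminal block away: set it down gently, flat on its base, in the large rear compartment of the orange organiser's top tier while that tier is still drawn down. Then push the loaded tier up its sloping deck, without lifting it, until it rests against the sprung stop bar at the top; bring it up with a light push, never ramming the stop, and leave it resting there. Leave the two lower tiers shut and everything else on the ledge where it is.

Things in the scene. Friction and masses are not known exactly. Their poses are not given: they have to be found in the camera images.
- insulator: White porcelain terminal block, a plain upright box 64 (its x) x 36 (its y) x 32 (z) mm with brass screws sunk in the top, about 160 g; origin at the centre of its underside, z up. It lies on the tiled ledge in one of three places beside the organiser, at any yaw.
- organiser: Orange stacking organiser, fixed, 144 mm wide. Its roof is a deck 300 mm long that slopes up to the back at 9 degrees; the front edge is 105 mm above the ledge. Origin: middle of that edge, on the deck; x runs up the slope, y across it, z out of it. Cheeks 16 mm high stand either side of the 132 mm wide channel. Below are two shut lower tiers, finger pulls 10 mm proud.
- tray: Top tier: orange open tray, loose on the deck between the cheeks (2 mm free each side), 140 (x, along the slope) x 128 (y) x 34 (z) mm outside, floor and walls 4 mm, about 280 g (varies). Origin: centre of its underside; x up the slope. It starts drawn down near the foot of the deck; friction holds it wherever it is left. Sliding it up loaded takes 1 to 5 N (friction varies).
- tray_bay (a point): Centre of the top tier's rear compartment, 100 (x) x 120 (y) mm, on the surface of its floor. A divider 22 mm high parts it from the narrow front compartment, which has two small cartridge fuses fixed in it.
- tray_pull (a point): Centre of the front face of the top tier's pull, a block 16 mm wide, from 3 to 27 mm above the deck and 12 mm proud of the middle of the tray's front wall: the place to push.
- backstop: Stop at the head of the deck: fixed end wall, 34 mm high, carrying on two set screws a rubber-faced bar 104 mm wide, 5 to 23 mm above the deck. Origin: foot of the wall's front face, x up the slope. The rubber face stands 16 to 46 mm down the slope from it, as the screws were left: not measured, to be felt or seen. The bar gives 2 mm on springs (3 N in all), then is solid.
- tier_mid (a joint): Middle tier, just under the deck: drawn out towards the front by this many m; 0 = shut.
- tier_low (a joint): Lowest tier: drawn out towards the front by this many m; 0 = shut.
- padlock: Steel padlock lying flat, body 40 x 44 x 22 mm with its shackle, 71 mm long in all. Bystander.
- torch: Small upright aluminium spirit torch, 44 mm diameter, 86 mm tall, with a thin side pipe. Bystander.
- switch_plate: Grey plastic switch plate lying flat, 86 x 86 x 12 mm. Bystander.
- screwdriver: Screwdriver, 190 mm long, lying on the ledge. Bystander.
- flux_jar: Small glass jar with a cap, 52 mm diameter, 62 mm tall. Bystander.
Not all that is in view belongs to the job. Several things have the shape of the tray; the one meant has the colours described above.

How it is judged:
By the outcome, as a careful person would: the job done as asked, in the order asked, and still so for the second after the job is handed in, with the robot touching nothing.
It also fails if it takes over 72 s, if anything falls off the work surface, if the arm or the gripper's body presses on something with over 40 N, if the wrist force passes 120 N, or if a joint passes its speed limit or range.

## Working session

There is one attempt and no reset: what is moved stays moved. The work goes in short steps, Python scripts to look and compute and a tool call to move; the robot and the scene stay as the last step left them, time stands still between calls to the robot, and variables do not carry over. Pictures are saved under pics/ and viewed, at most 10 in all, crops included, and the job is handed in when it is done.

Besides the shell and the picture viewer there is one more tool, called by a JSON object that holds its "name" and its "arguments". step_arm: Moves the arm, as the interface text tells. Its arguments: {"type":"object","properties":{"rows":{"type":"array"},"claw":{"type":"number"}},"required":["rows"]}

```bash
mkdir -p pics; cat > h.py <<'E'
import numpy as np, cv2
from workcell import bot
def cloud(name, depth, mask):
    p=bot.camera_params(name); v,u=np.nonzero(mask&(depth>0)); 
    K=np.array([[p['fx'],0,p['cx']],[0,p['fy'],p['cy']],[0,0,1.]])
    n=cv2.undistortPoints(np.stack([u,v],1).astype(np.float64)[:,None],K,np.array(p['D'],float))[:,0]
    d=depth[v,u]; c=np.stack([n[:,0]*d,-n[:,1]*d,-d],1)
    P=np.array(p['pose']); return c@P[:3,:3].T+P[:3,3], np.stack([u,v],1)
def save(n,img): cv2.imwrite('pics/'+n+'.png',img[:,:,::-1])
E
python3 - <<'E'
from h import *
ims=[]
for c in ['scene','side']:
    im,d=bot.camera(c); ims.append(im); np.save(c+'_d.npy',d); np.save(c+'_i.npy',im)
    for t in ['insulator','tray','organiser','backstop','tray_pull']:
        for r in bot.trace(t,c)[:3]:
            P,_=cloud(c,d,r['pixels']); 
            print(c,t,round(r['score'],2),np.round(r['uv']),len(P),np.round(np.median(P,0),3) if len(P) else '',np.round(np.percentile(P,[3,97],axis=0),3).tolist() if len(P) else '')
save('a',cv2.resize(np.vstack(ims),(480,600),interpolation=cv2.INTER_AREA))
save('scene',ims[0]);save('side',ims[1])
print(bot.get_obs())
E
```

```text
scene insulator 0.94 [470. 282.] 470 [0.46  0.351 0.032] [[0.431, 0.322, 0.01], [0.486, 0.38, 0.036]]
scene tray 0.83 [454. 218.] 2521 [0.3   0.222 0.009] [[0.233, 0.159, 0.001], [0.383, 0.288, 0.036]]
scene tray 0.64 [346. 172.] 1309 [ 0.339 -0.092  0.014] [[0.275, -0.195, 0.001], [0.419, -0.03, 0.036]]
scene tray 0.16 [449. 350.] 1400 [0.636 0.376 0.01 ] [[0.589, 0.331, 0.004], [0.681, 0.422, 0.015]]
scene organiser 0.96 [319. 266.] 6604 [0.687 0.065 0.135] [[0.495, -0.03, 0.015], [0.749, 0.125, 0.182]]
scene backstop 0.84 [300. 267.] 1111 [0.737 0.035 0.17 ] [[0.707, -0.026, 0.149], [0.751, 0.091, 0.187]]
scene tray_pull 0.89 [343. 172.] 1371 [ 0.339 -0.089  0.014] [[0.274, -0.192, 0.001], [0.423, -0.023, 0.038]]
scene tray_pull 0.74 [447. 218.] 2527 [0.302 0.222 0.009] [[0.234, 0.159, 0.001], [0.384, 0.288, 0.036]]
scene tray_pull 0.69 [350. 219.] 3050 [0.531 0.047 0.13 ] [[0.465, -0.014, 0.116], [0.607, 0.114, 0.162]]
side insulator 0.34 [355. 226.] 87 [0.445 0.058 0.091] [[0.439, -0.005, 0.026], [0.452, 0.089, 0.102]]
side tray 0.97 [401. 207.] 2165 [ 0.33  -0.119  0.013] [[0.2
[... 892 characters left out ...]
 array([ 3.25955706e-05,  2.40549771e-01,  4.98736741e-03,  1.33519015e+00,
       -6.20807562e-06,  1.57080444e+00]), 'joint_vel': array([-7.96980285e-04,  1.30449183e-03, -1.09033617e-03,  3.46167348e-05,
        1.07474312e-03,  2.38342276e-03]), 'tau': array([ 4.96759549e-05, -3.71975935e+01,  2.52570981e+01,  1.46049359e-03,
        3.77862409e-05, -1.23545982e-05]), 'eef_pos': array([4.99994583e-01, 1.48641641e-05, 3.03926747e-01]), 'tool_rot': array([7.07098125e-01, 7.07115437e-01, 1.32801400e-05, 1.76692824e-05]), 'ft_force': array([-0.25183554, -0.37840157,  0.50192629]), 'ft_torque': array([0.01946401, 0.02117769, 0.00116288]), 'grasp_force': 0.0, 'grip_width': 0.08550302777011318}
```

View pics/scene.png

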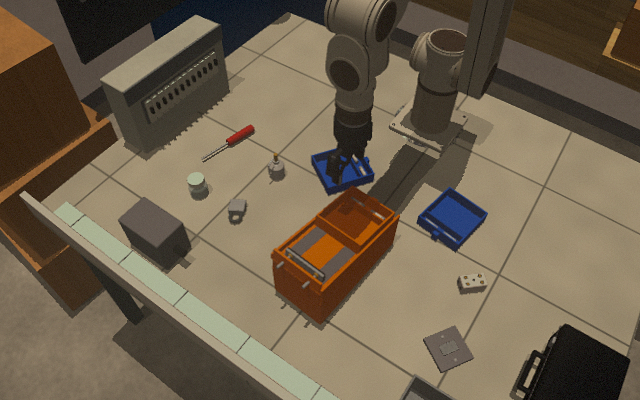

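View pics/side.png

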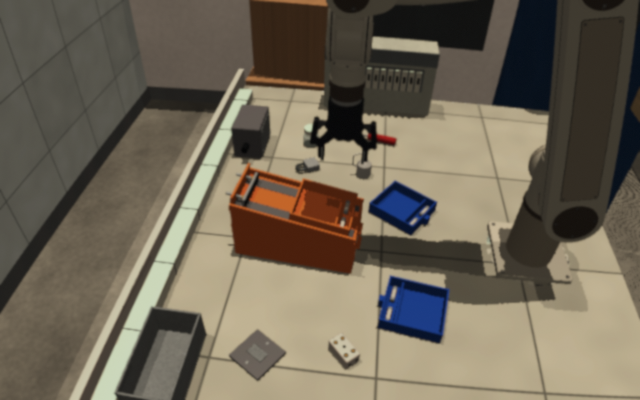

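The scene picture shows the white block at about (470,282), the orange organiser with its tray near the foot at (350,215), and two blue look-alike trays. I'll measure the yaws next.

```bash
python3 - <<'E'
from h import *
for c in ['scene','side']:
    bot_im,d=bot.camera(c)
    hsv=cv2.cvtColor(bot_im,cv2.COLOR_RGB2HSV)
    org=(hsv[...,0]<14)&(hsv[...,1]>180)
    P,_=cloud(c,d,org&(d>0))
    P=P[(P[:,0]>.4)&(P[:,0]<.85)&(abs(P[:,1]-.05)<.15)&(P[:,2]>.02)]
    r=cv2.minAreaRect((P[P[:,2]<.25][:,:2]*1000).astype(np.float32)); print(c,'org',r)
    m=[q for q in bot.trace('insulator',c) if 1]
    for q in m[:2]:
        Q,_=cloud(c,d,cv2.dilate(q['pixels'].astype(np.uint8),np.ones((3,3)))>0); Q=Q[(Q[:,2]>.024)&(Q[:,2]<.045)]
        if len(Q)>20: print(c,'ins',q['score'],cv2.minAreaRect((Q[:,:2]*1000).astype(np.float32)),np.median(Q[:,2]))
E
```

```text
scene org ((598.7728271484375, 44.697021484375), (146.59544372558594, 297.2344970703125), 85.13505554199219)
scene ins 0.75 ((455.8958740234375, 350.47412109375), (36.95933151245117, 65.77067565917969), 42.09468078613281) 0.03232922670138516
scene ins 0.57 ((630.739501953125, -384.95751953125), (32.9539794921875, 51.47787094116211), 57.770320892333984) 0.034316669976104164
side org ((590.5472412109375, 47.453765869140625), (149.57577514648438, 300.3038330078125), 84.76829528808594)
side ins 0.95 ((453.6436462402344, 350.20855712890625), (38.51990509033203, 64.27981567382812), 42.33244323730469) 0.03269158865779781
```

{"name": "step_arm", "arguments": {"rows": [[[50,-4,0],-10.5],[[90,-10,0],-21],[[130,-16,0],-31.5],[[170,-22,10],-42],[[210,-28,20],-52.5],[[250,-34,30],-63],[[280,-37,40],-73.5],[[310,-40,50],-84],[[330,-43,60],-94.5],[[340,-45,70],-105],[[350,-45,80],-115.5],[[350,-45,90],-126]], "claw": -1}}

```text
clock: 2.3
eef_pos: [0.4549, 0.3508, 0.2134]
tool_rot: [-0.312, 0.95, 0.0, 0.0]
ft_force: [0.5, -1.2, -0.2]
grip_width: 0.0851
grasp_force: 0.0
```

```bash
python3 - <<'E'
from h import *
from scipy.spatial.transform import Rotation as R
o=bot.get_obs(); print(o['clock'],o['eef_pos'],o['joint_pos'])
M=R.from_quat(o['tool_rot']).as_matrix(); print('tool y yaw',np.degrees(np.arctan2(M[1,1],M[0,1])))
c='wrist'; im,d=bot.camera(c); save('w1',im)
for q in bot.trace('insulator',c)[:2]:
    Q,_=cloud(c,d,q['pixels']); Q=Q[(Q[:,2]>.026)&(Q[:,2]<.045)]
    if len(Q)>20: print('ins',q['score'],cv2.minAreaRect((Q[:,:2]*1000).astype(np.float32)),np.median(Q[:,2]),len(Q))
E
```

```text
2.3 [0.45490656 0.35083889 0.21343526] [6.56901217e-01 4.38488437e-01 4.79696650e-02 1.18009110e+00
 1.26943953e-04 2.14623306e-02]
tool y yaw 126.4079677134302
ins 0.81 ((454.36688232421875, 347.10394287109375), (36.14276885986328, 63.97913360595703), 41.86859893798828) 0.029831462150646415 2529
```

View pics/w1.png

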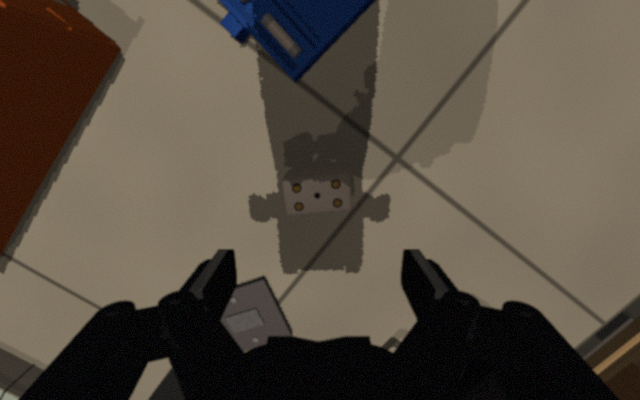

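The wrist view shows the block between the fingers, long side across them at (317,195), needing about 5.5° more turn.

{"name": "step_arm", "arguments": {"rows": [[[2,-2,20],-5.5],[[2,-2,60],-5.5],[[2,-2,100],-5.5],[[2,-2,120],-5.5],[[2,-2,130],-5.5],[[2,-2,135],-5.5],[[2,-2,135],-5.5]]}}

```text
clock: 3.28
eef_pos: [0.455, 0.3475, 0.0795]
tool_rot: [-0.354, 0.935, 0.0, 0.001]
ft_force: [-0.2, -0.2, 0.2]
grip_width: 0.0854
grasp_force: 0.0
```

{"name": "step_arm", "arguments": {"rows": [[[0,0,0],0],[[0,0,0],0],[[0,0,0],0],[[0,0,0],0],[[0,0,0],0],[[0,0,0],0]], "claw": 1}}

```text
clock: 4.03
eef_pos: [0.4553, 0.3479, 0.0804]
tool_rot: [-0.354, 0.935, 0.0, 0.001]
ft_force: [-0.0, -0.1, 6.1]
grip_width: 0.0628
grasp_force: 68.3
```

{"name": "step_arm", "arguments": {"rows": [[[0,0,-10],0],[[0,0,-30],0],[[0,0,-70],0],[[0,0,-120],0],[[0,0,-170],0],[[0,0,-200],0],[[0,0,-200],0]]}}

```text
clock: 4.9
eef_pos: [0.4555, 0.3479, 0.2821]
tool_rot: [-0.354, 0.935, 0.001, 0.003]
ft_force: [0.8, -0.4, -1.4]
grip_width: 0.0631
grasp_force: 67.6
```

```bash
python3 - <<'E'
from h import *
o=bot.get_obs(); print(o['clock'],o['eef_pos'],o['joint_pos'])
# block height relative to TCP
im,d=bot.camera('wrist'); save('w2',im)
for q in bot.trace('insulator','wrist')[:1]:
    Q,_=cloud('wrist',d,q['pixels']); print(q['score'],np.percentile(Q,[3,50,97],axis=0)-o['eef_pos'])
# organiser/tray fit from scene+side, organiser frame with tray plane
for c in ['scene','side']:
    im,d=bot.camera(c)
    im2=im; a=-np.radians(5); s,co=np.sin(np.radians(9)),np.cos(np.radians(9))
    for t in ['tray','tray_pull','backstop','organiser']:
        for q in bot.trace(t,c)[:3]:
            P,_=cloud(c,d,q['pixels'])
            if len(P)<30 or np.median(P[:,2])<.06: continue
            ux=np.array([np.cos(a),np.sin(a),0]);uy=np.array([-np.sin(a),np.cos(a),0])
            u=P@ux;v=P@uy; print(c,t,round(q['score'],2),'u',np.round(np.percentile(u,[1,3,10,97,99]),3),'v',np.round(np.percentile(v,[1,3,97,99]),3))
E
```

```text
4.9 [0.45545979 0.34787946 0.28206886] [ 6.52295096e-01  3.91770381e-01  1.59625529e-01  1.33256879e+00
 -5.29410090e-05 -7.19610394e-02]
0.9 [[-0.02998655 -0.03167174 -0.0779761 ]
 [-0.00426323 -0.00473311 -0.05377831]
 [ 0.02312702  0.02380368 -0.05241389]]
scene tray 0.69 u [0.458 0.46  0.463 0.599 0.6  ] v [0.033 0.035 0.16  0.16 ]
scene tray_pull 0.57 u [0.456 0.46  0.463 0.599 0.6  ] v [0.033 0.035 0.16  0.161]
scene backstop 0.76 u [0.701 0.703 0.707 0.745 0.752] v [0.033 0.037 0.156 0.16 ]
scene organiser 0.72 u [0.456 0.48  0.558 0.739 0.74 ] v [0.027 0.029 0.169 0.169]
side tray 0.8 u [0.5   0.505 0.514 0.593 0.594] v [0.032 0.033 0.16  0.161]
side tray_pull 0.94 u [0.498 0.504 0.513 0.593 0.595] v [0.032 0.033 0.161 0.164]
side backstop 0.75 u [0.701 0.702 0.703 0.826 0.837] v [-0.144 -0.104  0.159  0.163]
side organiser 0.71 u [0.504 0.515 0.543 0.733 0.738] v [0.026 0.029 0.17  0.171]
```

{"name": "step_arm", "arguments": {"rows": [[[10,-25,0],4],[[25,-65,0],12],[[45,-110,0],20],[[65,-155,0],28],[[85,-200,0],35],[[100,-240,0],41],[[113,-270,0],45],[[120,-287,0],46.5],[[122,-292,0],46.5],[[122,-292,0],46.5],[[122,-292,0],46.5]]}}

```text
clock: 6.88
eef_pos: [0.5564, 0.0488, 0.2789]
tool_rot: [0.043, 0.999, 0.0, -0.0]
ft_force: [0.0, -0.6, -1.3]
grip_width: 0.0627
grasp_force: 67.5
```

```bash
python3 - <<'E'
from h import *
from scipy.spatial.transform import Rotation as R
o=bot.get_obs(); print(o['clock'],o['eef_pos'],o['ft_force'])
M=R.from_quat(o['tool_rot']).as_matrix(); print('tool y yaw',np.degrees(np.arctan2(M[1,1],M[0,1])))
a=-np.radians(5);ux=np.array([np.cos(a),np.sin(a),0]);uy=np.array([-np.sin(a),np.cos(a),0])
e=o['eef_pos']; print('tcp uv',e@ux,e@uy)
ims=[]
for c in ['scene','side']:
    d=np.load(c+'_d.npy'); P,px=cloud(c,d,d>0); u=P@ux;v=P@uy;z=P[:,2]
    k=(u>.525)&(u<.575)&(abs(v-.0965)<.04)&(z>.1)&(z<.16)
    A=np.c_[u[k]-.551,v[k]-.0965,np.ones(k.sum())]
    f,*_=np.linalg.lstsq(A,z[k],rcond=None); print(c,k.sum(),'floor fit',f,'res',np.std(A@f-z[k]))
    # profile along u at middle
    for lo in np.arange(.43,.77,.006):
        m=(u>=lo)&(u<lo+.006)&(abs(v-.0965)<.03)&(z>.06)&(z<.2)
        if m.any(): print(round(lo,3),m.sum(),np.round(np.percentile(z[m],[5,50,95]),3),end=' | ')
    print()
    im,_=bot.camera(c); ims.append(im[120:360,220:460] if c=='scene' else im[60:300,220:460])
ims.append(bot.camera('wrist')[0])
save('b',np.hstack([cv2.resize(i,(400,400)) for i in ims[:2]]))
E
```

```text
6.875 [0.55641612 0.04879973 0.27888022] [ 0.00710289 -0.58389343 -1.3163285 ]
tool y yaw 85.11307076367355
tcp uv 0.5500456112448732 0.09710889251660454
scene 518 floor fit [ 0.16535508 -0.00644393  0.12684127] res 0.0016213416768116975
0.442 7 [0.13  0.132 0.134] | 0.448 3 [0.134 0.135 0.137] | 0.454 43 [0.126 0.14  0.144] | 0.46 187 [0.113 0.127 0.144] | 0.466 21 [0.112 0.114 0.122] | 0.472 19 [0.122 0.126 0.128] | 0.478 19 [0.125 0.128 0.13 ] | 0.484 10 [0.135 0.138 0.139] | 0.49 134 [0.119 0.132 0.141] | 0.496 68 [0.116 0.12  0.13 ] | 0.502 50 [0.117 0.12  0.122] | 0.508 43 [0.116 0.12  0.123] | 0.514 50 [0.119 0.121 0.124] | 0.52 48 [0.12  0.122 0.125] | 0.526 43 [0.121 0.123 0.126] | 0.532 53 [0.122 0.124 0.126] | 0.538 47 [0.123 0.126 0.128] | 0.544 48 [0.123 0.126 0.128] | 0.55 55 [0.124 0.127 0.13 ] | 0.556 49 [0.126 0.128 0.132] | 0.562 46 [0.126 0.129 0.131] | 0.568 35 [0.127 0.13  0.133] | 0.586 13 [0.16  0.162 0.164] | 0.592 175 [0.139 0.154 0.165] | 0.598 110 [0.128 0.133 0.145] | 0.604 57 [0.129 0.132 0.135] | 0.61 53 [0.13  0.133 0.135] | 0.616 54 [0.131 0.134 0.136]
[... 1518 characters left out ...]
 5 [0.132 0.132 0.134] | 0.604 44 [0.13  0.133 0.136] | 0.61 45 [0.131 0.133 0.136] | 0.616 45 [0.133 0.134 0.138] | 0.622 45 [0.133 0.135 0.138] | 0.628 44 [0.134 0.136 0.139] | 0.634 44 [0.135 0.137 0.14 ] | 0.64 42 [0.136 0.138 0.14 ] | 0.646 48 [0.137 0.14  0.142] | 0.652 41 [0.138 0.141 0.143] | 0.658 45 [0.138 0.141 0.144] | 0.664 46 [0.139 0.142 0.145] | 0.67 41 [0.14  0.143 0.145] | 0.676 46 [0.141 0.144 0.146] | 0.682 43 [0.143 0.145 0.148] | 0.688 44 [0.144 0.146 0.148] | 0.694 41 [0.144 0.147 0.15 ] | 0.7 112 [0.146 0.162 0.172] | 0.706 38 [0.147 0.172 0.174] | 0.712 1 [0.167 0.167 0.167] | 0.718 17 [0.149 0.151 0.154] | 0.724 82 [0.15  0.175 0.187] | 0.73 82 [0.151 0.164 0.188] |
```

View pics/b.png

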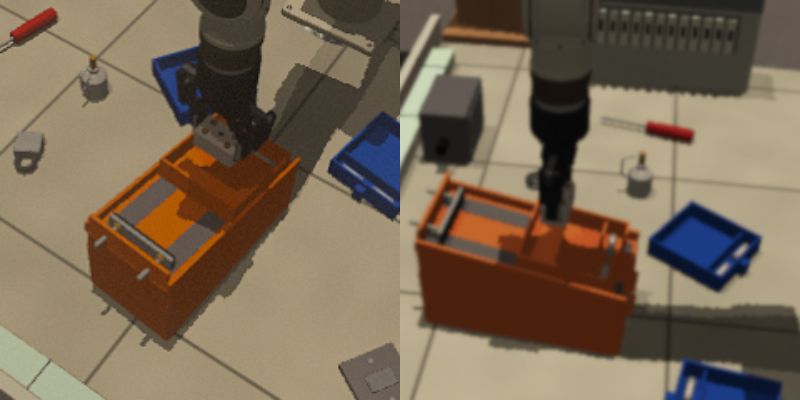

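The block hangs level over the rear compartment. I'll lower it to just above the floor and then feel for contact.

{"name": "step_arm", "arguments": {"rows": [[[0,0,20],0],[[0,0,42],0],[[0,0,55],0],[[0,0,60],0],[[0,0,62],0],[[0,0,62],0]]}}

```text
clock: 7.78
eef_pos: [0.557, 0.0477, 0.2175]
tool_rot: [0.044, 0.999, 0.0, 0.001]
ft_force: [1.2, 0.9, -1.0]
grip_width: 0.0628
grasp_force: 67.5
```

{"name": "step_arm", "arguments": {"rows": [[[0,0,0.7],0],[[0,0,1.4],0],[[0,0,2],0],[[0,0,2],0]]}}

```text
clock: 8.28
eef_pos: [0.5566, 0.0477, 0.2149]
tool_rot: [0.044, 0.999, -0.0, -0.0]
ft_force: [-0.3, 0.0, -0.9]
grip_width: 0.0628
grasp_force: 67.5
```

{"name": "step_arm", "arguments": {"rows": [[[0,0,0.7],0],[[0,0,1.4],0],[[0,0,2],0],[[0,0,2],0]]}}

```text
clock: 8.78
eef_pos: [0.5566, 0.0477, 0.2128]
tool_rot: [0.044, 0.999, 0.0, -0.0]
ft_force: [-0.4, 0.9, -1.2]
grip_width: 0.0626
grasp_force: 67.5
```

{"name": "step_arm", "arguments": {"rows": [[[0,0,0.5],0],[[0,0,1],0],[[0,0,1],0]]}}

```text
clock: 9.15
eef_pos: [0.5566, 0.0477, 0.2119]
tool_rot: [0.044, 0.999, -0.0, -0.0]
ft_force: [0.6, -0.5, -1.4]
grip_width: 0.0627
grasp_force: 67.5
```

{"name": "step_arm", "arguments": {"rows": [[[0,0,0.5],0],[[0,0,1],0],[[0,0,1],0]]}}

```text
clock: 9.52
eef_pos: [0.5566, 0.0476, 0.2108]
tool_rot: [0.044, 0.999, -0.0, -0.0]
ft_force: [-0.3, -0.3, -1.3]
grip_width: 0.0626
grasp_force: 67.5
```

{"name": "step_arm", "arguments": {"rows": [[[0,0,0.5],0],[[0,0,1],0],[[0,0,1],0]]}}

```text
clock: 9.9
eef_pos: [0.5566, 0.0477, 0.2098]
tool_rot: [0.044, 0.999, -0.0, -0.0]
ft_force: [-0.2, 0.6, -1.2]
grip_width: 0.0627
grasp_force: 67.5
```

{"name": "step_arm", "arguments": {"rows": [[[0,0,0.5],0],[[0,0,1],0],[[0,0,1],0]]}}

```text
clock: 10.28
eef_pos: [0.5567, 0.0477, 0.2094]
tool_rot: [0.044, 0.999, 0.0, 0.0]
ft_force: [-1.8, 0.3, 2.6]
grip_width: 0.0625
grasp_force: 67.9
```

{"name": "step_arm", "arguments": {"rows": [[[0,0,0.5],0],[[0,0,1],0],[[0,0,1],0]]}}

```text
clock: 10.65
eef_pos: [0.5566, 0.0477, 0.2093]
tool_rot: [0.044, 0.999, 0.0, 0.001]
ft_force: [-3.1, -0.2, 7.0]
grip_width: 0.0624
grasp_force: 68.7
```

{"name": "step_arm", "arguments": {"rows": [[[0,0,0.5],0],[[0,0,1],0],[[0,0,1],0]]}}

```text
clock: 11.02
eef_pos: [0.5566, 0.0477, 0.2092]
tool_rot: [0.044, 0.999, 0.0, 0.001]
ft_force: [-6.7, -1.0, 12.5]
grip_width: 0.0628
grasp_force: 69.3
```

Contact came at TCP z = 0.2095. I'll ease off the press, then open a little.

{"name": "step_arm", "arguments": {"rows": [[[0,0,-1.2],0],[[0,0,-2.2],0],[[0,0,-2.2],0]]}}

```text
clock: 11.4
eef_pos: [0.5567, 0.0477, 0.2093]
tool_rot: [0.044, 0.999, 0.0, 0.0]
ft_force: [-1.8, -0.4, 4.7]
grip_width: 0.0628
grasp_force: 68.1
```

{"name": "step_arm", "arguments": {"rows": [[[0,0,0],0],[[0,0,0],0],[[0,0,0],0],[[0,0,0],0]], "claw": -0.58}}

```text
clock: 11.9
eef_pos: [0.5567, 0.0477, 0.2089]
tool_rot: [0.044, 0.999, -0.0, -0.0]
ft_force: [0.6, -0.3, 0.4]
grip_width: 0.0675
grasp_force: 0.0
```

{"name": "step_arm", "arguments": {"rows": [[[0,0,0],0],[[0,0,0],0],[[0,0,0],0]], "claw": -0.75}}

```text
clock: 12.28
eef_pos: [0.5567, 0.0477, 0.2091]
tool_rot: [0.044, 0.999, 0.0, 0.0]
ft_force: [-0.5, -0.2, -0.4]
grip_width: 0.0745
grasp_force: 0.0
```

{"name": "step_arm", "arguments": {"rows": [[[0,0,-10],0],[[0,0,-30],0],[[0,0,-55],0],[[15,0,-70],0],[[50,0,-70],0],[[90,0,-70],0],[[125,0,-70],0],[[145,0,-70],0],[[155,0,-70],0],[[155,0,-70],0]]}}

```text
clock: 13.52
eef_pos: [0.4018, 0.0612, 0.2795]
tool_rot: [0.043, 0.999, 0.0, 0.0]
ft_force: [0.4, 0.3, -0.1]
grip_width: 0.0751
grasp_force: 0.0
```

```bash
python3 - <<'E'
from h import *
o=bot.get_obs(); print(o['clock'],o['eef_pos'])
a=-np.radians(5);ux=np.array([np.cos(a),np.sin(a),0]);uy=np.array([-np.sin(a),np.cos(a),0])
e=o['eef_pos']; print('tcp uv',e@ux,e@uy)
im,d=bot.camera('wrist'); ims,ds=bot.camera('side'); imc,dc=bot.camera('scene')
for n,i,dd in [('wrist',im,d),('side',ims,ds),('scene',imc,dc)]:
    for q in bot.trace('insulator',n)[:1]:
        P,_=cloud(n,dd,q['pixels']); u=P@ux;v=P@uy
        k=(abs(u-.55)<.06)&(abs(v-.0965)<.06)&(P[:,2]>.146)
        if k.sum()>20:
            A=np.c_[u[k],v[k],np.ones(k.sum())];f=np.linalg.lstsq(A,P[k,2],rcond=None)[0]
            print(n,q['score'],'slope',f[:2],'u',u[k].min(),u[k].max(),'v',v[k].min(),v[k].max(),'z',P[k,2].mean())
    P,_=cloud(n,dd,dd>0); u=P@ux;v=P@uy;z=P[:,2]
    for nm,k in [('pull',(u>.42)&(u<.47)&(abs(v-.0965)<.012)&(z>.118)&(z<.15)),('wall',(u>.43)&(u<.48)&(abs(abs(v-.0965)-.04)<.015)&(z>.13)&(z<.155)),('rear',(u>.57)&(u<.62)&(abs(v-.0965)<.05)&(z>.155)&(z<.175))]:
        if k.sum()>5: print(n,nm,k.sum(),'u',np.percentile(u[k],[2,10,50,90,98]).round(4),'v',np.percentile(v[k],[3,97]).round(3),'z',np.percentile(z[k],[3,97]).round(3))
save('c',np.hstack([im[:, 100:500],cv2.resize(ims[130:290,200:360],(400,400))]))
E
```

```text
13.525 [0.40177505 0.06123467 0.27946178]
tcp uv 0.39490922596569994 0.0960186599011341
wrist pull 618 u [0.4472 0.448  0.4573 0.4604 0.4614] v [0.086 0.107] z [0.12  0.141]
wrist wall 653 u [0.4576 0.458  0.459  0.4609 0.4617] v [0.043 0.15 ] z [0.131 0.141]
side 0.66 slope [ 0.14455293 -0.07012896] u 0.5280711037343273 0.5634417156116994 v 0.06346104482641785 0.15493308590285362 z 0.15777800912795154
side pull 62 u [0.4457 0.4476 0.4532 0.4588 0.4619] v [0.089 0.106] z [0.119 0.145]
side wall 38 u [0.4559 0.4563 0.4581 0.4609 0.4648] v [0.044 0.148] z [0.134 0.145]
side rear 65 u [0.59   0.5905 0.5916 0.5938 0.5942] v [0.05  0.143] z [0.156 0.167]
scene 0.87 slope [-0.04624341 -0.02354415] u 0.5272183300798484 0.5681031118632773 v 0.06526083057600451 0.1298252992075443 z 0.15695803667107355
scene pull 88 u [0.4469 0.4538 0.4619 0.4643 0.4656] v [0.086 0.107] z [0.119 0.143]
scene wall 117 u [0.4559 0.4577 0.4609 0.4633 0.465 ] v [0.044 0.149] z [0.131 0.145]
scene rear 163 u [0.5903 0.5919 0.5948 0.5968 0.5977] v [0.048 0.143] z [0.156 0.167]
```

View pics/c.png

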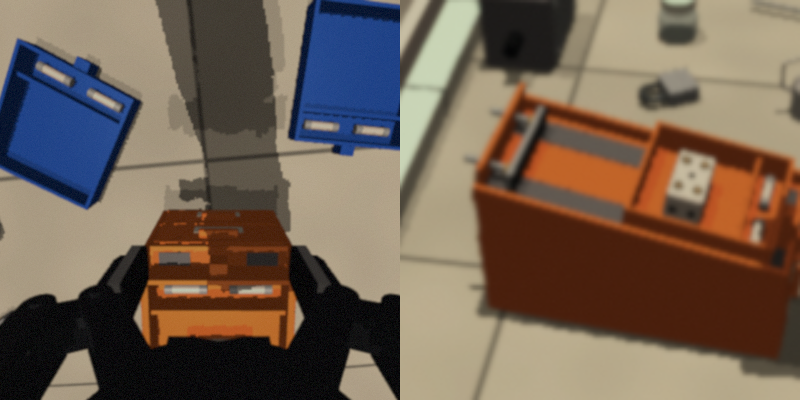

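The side view shows the block standing flat in the middle of the rear compartment. I'll shut the gripper, descend in front of the pull and check tip height.

{"name": "step_arm", "arguments": {"rows": [[[0,0.5,10],0],[[0,0.5,25],0],[[0,0.5,40],0],[[0,0.5,40],0],[[0,0.5,40],0],[[0,0.5,40],0],[[0,0.5,40],0],[[0,0.5,40],0]], "claw": 1}}

```text
clock: 14.82
eef_pos: [0.4025, 0.0617, 0.2394]
tool_rot: [0.044, 0.999, 0.0, 0.0]
ft_force: [-0.4, -0.4, 0.3]
grip_width: -0.0004
grasp_force: 0.0
```

```bash
python3 - <<'E'
from h import *
o=bot.get_obs(); print(o['clock'],o['eef_pos'],o['grip_width'],o['ft_force'])
a=-np.radians(5);ux=np.array([np.cos(a),np.sin(a),0]);uy=np.array([-np.sin(a),np.cos(a),0])
e=o['eef_pos']
for n in ['scene','side']:
    im,d=bot.camera(n); P,_=cloud(n,d,d>0); u=P@ux-e@ux;v=P@uy-e@uy;z=P[:,2]
    k=(abs(u)<.035)&(abs(v)<.03)&(z>.09)&(z<.2)
    if k.sum()>5: print(n,k.sum(),'z-tcp',np.percentile(z[k],[0,1,3,10])-e[2]); k&=(z<e[2]-.06)
    if k.sum()>5: print('u',np.percentile(u[k],[2,98]),'v',np.percentile(v[k],[2,98]))
E
```

```text
14.825 [0.40246592 0.06169381 0.23941514] -0.00041059773800230213 [-0.44529827 -0.35687749  0.26002194]
scene 91 z-tcp [-0.07165176 -0.07071783 -0.06949901 -0.06504655]
u [0.00372154 0.01202774] v [-0.01220039  0.01066363]
side 84 z-tcp [-0.07165087 -0.07124443 -0.07070049 -0.06698122]
u [-0.01076159  0.01005457] v [0.00294462 0.01369596]
```

{"name": "step_arm", "arguments": {"rows": [[[0,0,20],0],[[0,0,38],0],[[0,0,48],0],[[-12,0,48],0],[[-24,0,48],0],[[-30,0,48],0],[[-34,0,48],0],[[-34,0,48],0]]}}

```text
clock: 15.92
eef_pos: [0.4364, 0.0587, 0.1912]
tool_rot: [0.044, 0.999, 0.0, 0.0]
ft_force: [-0.2, -0.7, 0.3]
grip_width: 0.0001
grasp_force: 0.0
```

{"name": "step_arm", "arguments": {"rows": [[[-2,0,0],0],[[-4,0,0],0],[[-6,0,-0.5],0],[[-8,0,-0.8],0],[[-10,0,-1],0],[[-12,0,-1.2],0]]}}

```text
clock: 16.68
eef_pos: [0.4461, 0.0577, 0.1919]
tool_rot: [0.043, 0.999, 0.0, -0.002]
ft_force: [-7.3, -0.1, 5.0]
grip_width: 0.0
grasp_force: 3.7
```

```bash
python3 - <<'E'
from h import *
o=bot.get_obs(); print(o['clock'],o['eef_pos'],o['ft_force'],o['ft_torque'])
im,d=bot.camera('side'); im2,d2=bot.camera('scene')
a=-np.radians(5);ux=np.array([np.cos(a),np.sin(a),0]);uy=np.array([-np.sin(a),np.cos(a),0])
for n,dd in [('side',d),('scene',d2)]:
    P,_=cloud(n,dd,dd>0); u=P@ux;v=P@uy;z=P[:,2]
    k=(u>.57)&(u<.64)&(abs(v-.0965)<.05)&(z>.157)&(z<.178)
    print(n,k.sum(),np.percentile(u[k],[2,10,50,90,98]).round(4))
A=cv2.resize(im[170:270,310:410],(400,400),interpolation=cv2.INTER_CUBIC)
B=cv2.resize(im2[150:250,310:410],(400,400),interpolation=cv2.INTER_CUBIC)
save('d',cv2.convertScaleAbs(np.hstack([A,B]),alpha=1.8))
E
```

```text
16.675 [0.44613295 0.05770697 0.19192349] [-7.29311067 -0.09528926  5.02245725] [0.17108097 1.45712219 0.00978858]
side 58 [0.5949 0.5952 0.5962 0.5985 0.5989]
scene 167 [0.5704 0.5946 0.5995 0.6016 0.603 ]
```

View pics/d.png

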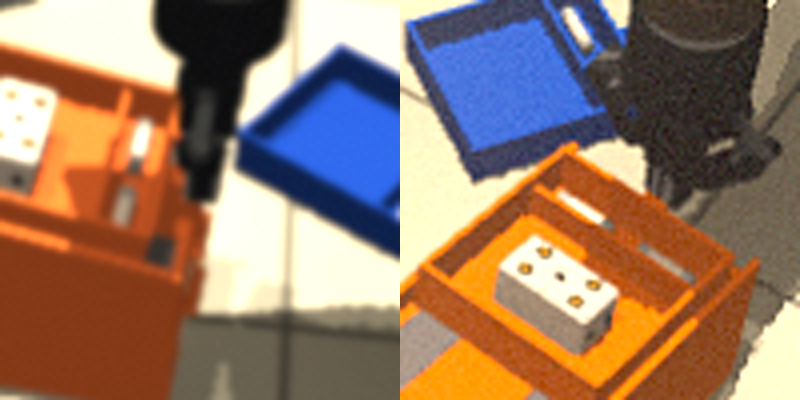

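The tray has moved about 4.5 mm; the finger bears properly on the pull and the block stands flat. About 100 mm remains to the bar, so I'll push along the slope.

{"name": "step_arm", "arguments": {"rows": [[[-2,0,-0.3],0],[[-6,0,-1],0],[[-11,0,-1.8],0],[[-16,0,-2.5],0],[[-21,0,-3.3],0],[[-26,0,-4.1],0],[[-31,0,-4.9],0],[[-36,0,-5.7],0],[[-41,0,-6.5],0],[[-46,0,-7.3],0],[[-49,0,-7.8],0],[[-50,0,-7.9],0]]}}

```text
clock: 18.27
eef_pos: [0.4963, 0.0534, 0.1999]
tool_rot: [0.044, 0.999, 0.0, -0.002]
ft_force: [-7.6, 0.2, 4.0]
grip_width: 0.0001
grasp_force: 3.5
```

{"name": "step_arm", "arguments": {"rows": [[[-2,0,-0.3],0],[[-5,0,-0.8],0],[[-9,0,-1.4],0],[[-13,0,-2],0],[[-17,0,-2.7],0],[[-21,0,-3.3],0],[[-24,0,-3.8],0],[[-26,0,-4.1],0],[[-28,0,-4.4],0],[[-30,0,-4.7],0]]}}

```text
clock: 19.52
eef_pos: [0.526, 0.0508, 0.2047]
tool_rot: [0.043, 0.999, 0.0, -0.002]
ft_force: [-7.0, 1.1, 4.3]
grip_width: 0.0001
grasp_force: 3.4
```

```bash
python3 - <<'E'
from h import *
o=bot.get_obs(); print(o['clock'],o['eef_pos'],o['ft_force'])
a=-np.radians(5);ux=np.array([np.cos(a),np.sin(a),0]);uy=np.array([-np.sin(a),np.cos(a),0])
for n in ['side','scene']:
    im,dd=bot.camera(n)
    P,_=cloud(n,dd,dd>0); u=P@ux;v=P@uy;z=P[:,2]
    for lo,hi,zl,zh in [(.65,.695,.17,.195),(.692,.72,.155,.178)]:
        k=(u>lo)&(u<hi)&(abs(v-.0965)<.045)&(z>zl)&(z<zh)
        if k.any(): print(n,k.sum(),np.percentile(u[k],[2,10,50,90,98]).round(4))
E
```

```text
19.525 [0.52596803 0.05079673 0.20466162] [-6.97172825  1.08465216  4.33318964]
side 63 [0.6745 0.6751 0.6765 0.6786 0.6793]
side 173 [0.7011 0.7018 0.7051 0.7139 0.7192]
scene 151 [0.6505 0.6761 0.6797 0.6816 0.6824]
scene 323 [0.7018 0.7039 0.7109 0.7147 0.7178]
```

{"name": "step_arm", "arguments": {"rows": [[[-1.5,0,-0.2],0],[[-3,0,-0.5],0],[[-5,0,-0.8],0],[[-7,0,-1.1],0],[[-9,0,-1.4],0],[[-11,0,-1.7],0],[[-12,0,-1.9],0],[[-13,0,-2.1],0]]}}

```text
clock: 20.62
eef_pos: [0.539, 0.0497, 0.2067]
tool_rot: [0.044, 0.999, 0.0, -0.002]
ft_force: [-6.4, 0.4, 3.2]
grip_width: 0.0
grasp_force: 3.2
```

{"name": "step_arm", "arguments": {"rows": [[[-0.5,0,-0.1],0],[[-1,0,-0.15],0],[[-1.5,0,-0.25],0],[[-2,0,-0.3],0]]}}

```text
clock: 21.12
eef_pos: [0.541, 0.0495, 0.207]
tool_rot: [0.043, 0.999, -0.0, -0.002]
ft_force: [-6.5, 0.9, 3.8]
grip_width: 0.0
grasp_force: 3.3
```

{"name": "step_arm", "arguments": {"rows": [[[-0.4,0,-0.05],0],[[-0.8,0,-0.1],0],[[-1.2,0,-0.2],0]]}}

```text
clock: 21.5
eef_pos: [0.5422, 0.0494, 0.2072]
tool_rot: [0.043, 0.999, -0.0, -0.002]
ft_force: [-4.9, 0.0, 3.1]
grip_width: 0.0002
grasp_force: 3.2
```

{"name": "step_arm", "arguments": {"rows": [[[-0.4,0,-0.05],0],[[-0.8,0,-0.1],0],[[-1.2,0,-0.2],0]]}}

```text
clock: 21.88
eef_pos: [0.5434, 0.0493, 0.2075]
tool_rot: [0.043, 0.999, -0.0, -0.002]
ft_force: [-6.2, 1.4, 3.0]
grip_width: -0.0001
grasp_force: 3.2
```

{"name": "step_arm", "arguments": {"rows": [[[-0.4,0,-0.05],0],[[-0.8,0,-0.1],0],[[-0.8,0,-0.1],0]]}}

```text
clock: 22.25
eef_pos: [0.5442, 0.0492, 0.2075]
tool_rot: [0.043, 0.999, -0.0, -0.002]
ft_force: [-5.9, 0.4, 3.4]
grip_width: 0.0002
grasp_force: 3.2
```

{"name": "step_arm", "arguments": {"rows": [[[-0.4,0,-0.05],0],[[-0.8,0,-0.1],0],[[-0.8,0,-0.1],0]]}}

```text
clock: 22.62
eef_pos: [0.545, 0.0491, 0.2077]
tool_rot: [0.044, 0.999, -0.0, -0.002]
ft_force: [-6.4, 0.8, 4.3]
grip_width: -0.0004
grasp_force: 3.3
```

{"name": "step_arm", "arguments": {"rows": [[[-0.4,0,-0.05],0],[[-0.8,0,-0.1],0],[[-0.8,0,-0.1],0]]}}

```text
clock: 23.0
eef_pos: [0.5456, 0.0491, 0.2078]
tool_rot: [0.043, 0.999, -0.0, -0.002]
ft_force: [-7.8, 0.9, 4.3]
grip_width: 0.0001
grasp_force: 3.5
```

{"name": "step_arm", "arguments": {"rows": [[[-0.3,0,-0.05],0],[[-0.6,0,-0.1],0],[[-0.6,0,-0.1],0]]}}

```text
clock: 23.38
eef_pos: [0.5459, 0.0491, 0.2078]
tool_rot: [0.043, 0.999, 0.0, -0.003]
ft_force: [-7.7, 1.4, 4.4]
grip_width: -0.0002
grasp_force: 3.9
```

```bash
python3 - <<'E'
from h import *
o=bot.get_obs(); print(o['clock'],o['eef_pos'],o['ft_force'])
a=-np.radians(5);ux=np.array([np.cos(a),np.sin(a),0]);uy=np.array([-np.sin(a),np.cos(a),0])
for n in ['side','scene']:
    im,dd=bot.camera(n)
    P,_=cloud(n,dd,dd>0); u=P@ux;v=P@uy;z=P[:,2]
    for lo,hi,zl,zh in [(.66,.72,.174,.195),(.70,.725,.155,.1735)]:
        k=(u>lo)&(u<hi)&(abs(v-.0965)<.045)&(z>zl)&(z<zh)
        if k.any(): print(n,k.sum(),np.percentile(u[k],[2,10,50,90,98]).round(4))
E
```

```text
23.375 [0.54588955 0.04905331 0.20781101] [-7.6819632   1.41097612  4.38292546]
side 126 [0.6606 0.6616 0.6952 0.6987 0.7047]
side 102 [0.7037 0.7051 0.7091 0.7209 0.7238]
scene 247 [0.6605 0.6624 0.6958 0.7005 0.7015]
scene 359 [0.7004 0.7018 0.7107 0.7147 0.7183]
```

{"name": "step_arm", "arguments": {"rows": [[[-0.3,0,-0.05],0],[[-0.6,0,-0.1],0],[[-0.6,0,-0.1],0]]}}

```text
clock: 23.85
eef_pos: [0.5462, 0.049, 0.2079]
tool_rot: [0.043, 0.999, -0.0, -0.003]
ft_force: [-9.2, 0.8, 5.5]
grip_width: 0.0002
grasp_force: 4.2
```

Force has climbed from about 6 to 9 N, so the tray is pressed on the springs. I'll back off gently, down the slope so the pull isn't lifted.

{"name": "step_arm", "arguments": {"rows": [[[0.6,0,0.1],0],[[1.2,0,0.2],0],[[1.8,0,0.3],0],[[2.6,0,0.4],0],[[4,0,0.6],0],[[8,0,1],0],[[16,0,1],0],[[28,0,0],0],[[40,0,-10],0],[[50,0,-30],0],[[60,0,-50],0],[[60,0,-50],0]]}}

```text
clock: 25.35
eef_pos: [0.4891, 0.0543, 0.2605]
tool_rot: [0.043, 0.999, 0.0, 0.002]
ft_force: [0.6, 0.4, -0.4]
grip_width: -0.0002
grasp_force: 0.0
```

```bash
python3 - <<'E'
from h import *
o=bot.get_obs(); print(o['clock'],o['eef_pos'],o['ft_force'])
a=-np.radians(5);ux=np.array([np.cos(a),np.sin(a),0]);uy=np.array([-np.sin(a),np.cos(a),0])
ii=[]
for n in ['side','scene']:
    im,dd=bot.camera(n)
    P,_=cloud(n,dd,dd>0); u=P@ux;v=P@uy;z=P[:,2]
    for lo,hi,zl,zh in [(.66,.72,.174,.195),(.70,.725,.155,.1735)]:
        k=(u>lo)&(u<hi)&(abs(v-.0965)<.045)&(z>zl)&(z<zh)
        if k.any(): print(n,k.sum(),np.percentile(u[k],[2,10,50,90,98]).round(4))
    ii.append(cv2.resize(im[150:290,210:350] if n=='side' else im[190:330,250:390],(400,400),interpolation=cv2.INTER_CUBIC))
save('e',cv2.convertScaleAbs(np.hstack(ii),alpha=1.6))
E
```

```text
25.35 [0.48914378 0.0543147  0.26054461] [ 0.61133067  0.3738912  -0.40741447]
side 138 [0.6603 0.6619 0.6958 0.6991 0.7073]
side 101 [0.7046 0.7054 0.7097 0.7206 0.7242]
scene 254 [0.6603 0.6628 0.6961 0.7009 0.7025]
scene 364 [0.7005 0.7018 0.7104 0.7151 0.718 ]
```

View pics/e.png

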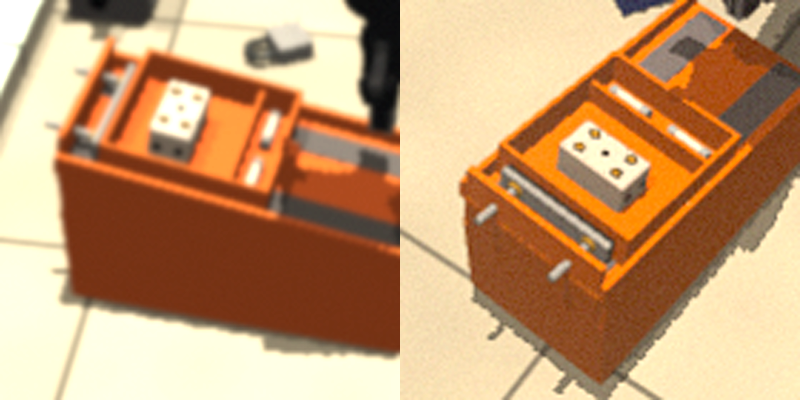

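The tray rests against the bar at about (130,120) in the side crop. The block stands flat in the rear compartment and the lower tiers are shut.

```bash
python3 -c "
from workcell import bot
print(bot.job_done())"
```

```text
the job is handed in; nothing more can be done
None
```

I set the terminal block flat in the rear compartment and pushed the loaded top tier up until it rested on the sprung stop bar (about 9 N at most), then handed the job in at about 25 s on the robot's clock, but no verdict came back.

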